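# Find the large check weight in the closed cases and put it on the balance

### The arm

A 7-joint arm with a two-finger parallel gripper is mounted at the origin on a cart in front of the work surface, level with it; the furniture and walls round the work are solid. World frame = base frame: x ahead of the robot, y to its left, z up, the work surface at z = 0. Lengths are in mm, angles in rad, forces in N, time in s.
With the tool pointing down it reaches from about 400 to 900 mm from the base axis. Payload 5.6 kg.
Tool frame: the origin (TCP) lies midway between the tips of the shut fingers; the grasp point (between the pads) lies 19 mm behind it (ctrl.pinch_z is the distance from the TCP to the grasp point, in mm); z points along the fingers, y is the line along which they close (so a half turn about z gives the same grasp; the last joint's range is limited). The gripper opens to 92 mm and grips with 3 to 60 N. Pads are 20 mm wide; open, the fingers measure 128 mm over their backs; the gripper's body (75 mm by 189 mm) begins 69 mm behind the grasp point.
Start: joints at [-1.384, 0.468, -0.012, 1.603, 0.006, 1.071, -0.056], TCP at [148.1, 632.91, 214.592] pointing down, gripper open.
Joint ranges: [-2.53, 2.53], [-0.31, 2.02], [-1.57, 1.55], [0.28, 2.44], [-1.29, 4.43], [0.15, 1.84], [-2.92, 2.92]. Speed limits (rad/s): [2.57, 2.57, 3.14, 3.14, 3.14, 3.14, 3.14].

### API

Orientations are given as a unit quaternion [x, y, z, w].
In Python, from bench import ctrl gives the robot as it stands.
- The arm moves only by the tool send_rows, never from a script. Its argument "steps" is a list of rows, each a list of 5 numbers: the finger opening in cm, from 0 to 9.19, then the shift along the world's x, y, z in cm, then the turn about the world's z in degrees. A call has 1 to 5 rows; each row shifts and turns the commanded pose from where the row before left it; what a row does not reach is not made up. A row lasts 1/12 s, in which the tool goes at most 41.7 mm and 7.16 degrees, less where a joint would pass 70% of its speed; a pose out of reach is approached as far as the arm can. A call with a gripper value outside its range is refused whole. The fingers move at their own pace and stop on an object; the grip force is fixed at half the most. Time passes only in rows, so rows that do not move let the fingers close. It gives the time, the measured TCP pose, the force, the opening and the grip force at its end, in the units of the state.
- ctrl.get_state(): the state, without advancing time (a new reading comes with each control period).
- ctrl.snapshot(name): name is "scene" or "top" or "wrist"; returns the picture (400x640x3 uint8, blue, green, red); there is no depth.
- ctrl.camera_params(name): a dict with "fx", "fy", "cx", "cy" (pixels), "cam_to_world" (4x4, takes a point from camera to world coordinates). Camera axes: x right, y up, looking along -z (the intrinsics and any distortion apply to the point x, -y, -z); pixel columns grow to the right and rows downward; lengths in mm; the calibration is good to about 2 mm. A picture is of the moment at which its call begins: read the wrist's pose just before it. camera_params takes no time and is no camera call; for the wrist camera it gives the pose at the moment of the call.
- ctrl.job_done(): hands the job in; it is judged then, once.
Trained networks look in the newest picture that a camera, given by its name, has taken for a name from the list of things; names that differ only in an ending like _2 or _b are one class to them, and where a whole thing is asked for, a point or a joint stands for the part that bears it (a point fixed in the world has none). Each returns a list of dicts, best first, with "confidence" (0 to 1); they miss things now and then, are a little off and sometimes report something else, mostly with a low value. They report only what shows in the picture. A call takes as long as a camera call.
- ctrl.search_frame(query, camera): "centre" ([column, row] in pixels, amid what is visible of it).
- ctrl.trace(query, camera): "region" (400x640 bool, what is visible of it) and "centre" ([column, row] in pixels, amid what is visible of it).
The state is a dict: "time_s": time; "q": joint angles; "qd": joint speeds; "effort": joint torques, N m; "ee_pos": TCP position; "ee_rot": TCP orientation; "ft_force": force on the tool from outside, world axes, zero at the start; "moment": the same for the moment, N m; "gripper_width": finger opening in mm; "grip_force": force on a finger pad.
Only numpy, scipy, OpenCV 4.12 (cv2) and the standard library are available. Lean on these libraries where they do the work, as an engineer would, in place of code of your own. Each camera call takes 0.05 s, during which the arm holds its last target. There are 200 camera calls.

### The job

The three small hinged cases on the bench each hold one steel check weight: one of them the large weight, the other two a small one each. Lift lids until you have found the large weight, and put that weight, alone, on the pan of the balance, gently enough that the pan is never driven down to its stop. The lids may stay open; do not shift the stack of weighing boats or the vial.

Things in the scene. Friction and masses are not known exactly. Their poses are not given: they have to be found in the camera images.
- case_a_tab (a point): One of three identical grey hinged cases. Outer edge of its pull tab, mid-width, mid-thickness; moves with the lid; 32 mm above the bench when shut. The tab is a level plate, 4 mm thick, 44 mm wide, that juts out 20 mm from the lid's front, free height below it 30 mm: hook it from below or push its edge up and back with a fingertip tilted in from the tab's side.
- case_a_hinge (a point): Middle of the hinge axis of case_a, at the edge opposite the tab, 26 mm above the bench, 118 mm behind the tab's edge; fixed. Axes: x from the tab to the rear, y along the hinge, z up. The case is fixed on the bench, 96 mm deep (x), 106 mm wide, 56 mm high when shut: base 26 mm, hollow lid 30 mm, walls 4 mm.
- case_a_nest (a point): Fixed point in the middle of the inside of case_a, 26 mm above the bench, 20 mm above the inner floor (88 x 98 mm, walls end at this height). Its weight stands upright within 5 mm of here in plan. Weights: one large (31 mm diameter, 44 mm high, 0.22 kg), two small (25 mm, 38 mm high, 0.08 kg), alike in shape: plain body with a narrower knob. Which is here must be seen or felt.
- case_a_lid (a joint): Lid of case_a: 0 shut, 1.95 rad fully open, leaning back past upright. Light (0.10 kg), no latch, little friction: it falls shut if let go below about 0.9 rad and open beyond about 1.5 rad.
- case_b_tab (a point): Another of three identical grey hinged cases. Outer edge of its pull tab, mid-width, mid-thickness; moves with the lid; 32 mm above the bench when shut. The tab is a level plate, 4 mm thick, 44 mm wide, that juts out 20 mm from the lid's front, free height below it 30 mm: hook it from below or push its edge up and back with a fingertip tilted in from the tab's side.
- case_b_hinge (a point): Middle of the hinge axis of case_b, at the edge opposite the tab, 26 mm above the bench, 118 mm behind the tab's edge; fixed. Axes: x from the tab to the rear, y along the hinge, z up. The case is fixed on the bench, 96 mm deep (x), 106 mm wide, 56 mm high when shut: base 26 mm, hollow lid 30 mm, walls 4 mm.
- case_b_nest (a point): Fixed point in the middle of the inside of case_b, 26 mm above the bench, 20 mm above the inner floor (88 x 98 mm, walls end at this height). Its weight stands upright within 5 mm of here in plan. Weights: one large (31 mm diameter, 44 mm high, 0.22 kg), two small (25 mm, 38 mm high, 0.08 kg), alike in shape: plain body with a narrower knob. Which is here must be seen or felt.
- case_b_lid (a joint): Lid of case_b: 0 shut, 1.95 rad fully open, leaning back past upright. Light (0.10 kg), no latch, little friction: it falls shut if let go below about 0.9 rad and open beyond about 1.5 rad.
- case_c_tab (a point): The third of three identical grey hinged cases. Outer edge of its pull tab, mid-width, mid-thickness; moves with the lid; 32 mm above the bench when shut. The tab is a level plate, 4 mm thick, 44 mm wide, that juts out 20 mm from the lid's front, free height below it 30 mm: hook it from below or push its edge up and back with a fingertip tilted in from the tab's side.
- case_c_hinge (a point): Middle of the hinge axis of case_c, at the edge opposite the tab, 26 mm above the bench, 118 mm behind the tab's edge; fixed. Axes: x from the tab to the rear, y along the hinge, z up. The case is fixed on the bench, 96 mm deep (x), 106 mm wide, 56 mm high when shut: base 26 mm, hollow lid 30 mm, walls 4 mm.
- case_c_nest (a point): Fixed point in the middle of the inside of case_c, 26 mm above the bench, 20 mm above the inner floor (88 x 98 mm, walls end at this height). Its weight stands upright within 5 mm of here in plan. Weights: one large (31 mm diameter, 44 mm high, 0.22 kg), two small (25 mm, 38 mm high, 0.08 kg), alike in shape: plain body with a narrower knob. Which is here must be seen or felt.
- case_c_lid (a joint): Lid of case_c: 0 shut, 1.95 rad fully open, leaning back past upright. Light (0.10 kg), no latch, little friction: it falls shut if let go below about 0.9 rad and open beyond about 1.5 rad.
- pan_top (a point): Centre of the top of the balance's round flat steel pan (86 mm in diameter), 58 mm above the bench when empty; it sinks with the pan. The balance is a low white box, 130 mm deep x 112 mm wide, fixed on the bench, with a display strip along its front edge, its top 40 to 47 mm above the bench. The pan's centre lies 18 mm behind the box's middle; its x axis points to the rear.
- pan (a joint): How far the pan is pressed down, in m: 0 empty, stop at 0.014. A damped spring of 270 N/m bears it: it sinks 8 mm under the large weight, 3 mm under a small one.
- weigh_boats_mark (a point): Bystander: a stack of white square weighing boats, 60 x 61 x 21 mm; point 10 mm above its underside's centre.
- vial_green_mark (a point): Bystander: a glass vial with a ribbed cap, 45 mm in diameter, 79 mm high; point 10 mm above its underside's centre.

How it is judged (in metres and radians):
On the way:
1. the lid of at least one case has been lifted to upright or beyond (value of joint any of case_a_lid, case_b_lid, case_c_lid above 1.4 rad), for 0.1 s.
At the end, for the whole second after the job is handed in: The large weight, and nothing else, rests on the balance's pan: the pan stands still, pressed down by 7.0 to 9.2 mm (the large weight alone gives 8 mm, a small one 3 mm, both small ones 6 mm, a large and a small one 11 mm) (value of joint pan between 0.007 and 0.0092 m and velocity of joint pan between -0.003 and 0.003 m/s); the robot touches nothing.
It fails at once if the balance's pan is driven down to its stop (pressed down by more than 13 mm) (value of joint pan above 0.013 m).
It fails at once if the weighing boats or the vial is shifted by more than 20 mm (distance of any of weigh_boats_mark, vial_green_mark from where it was at the start of the episode above 0.02 m).
It also fails if it takes over 72 s, if anything falls off the work surface, if the arm or the gripper's body presses on something with over 40 N, if the wrist force passes 120 N, or if a joint passes its speed limit or range.

## Working session

There is one attempt and no reset: what is moved stays moved. The work goes in short steps, Python scripts to look and compute and a tool call to move; the robot and the scene stay as the last step left them, time stands still between calls to the robot, and variables do not carry over. Pictures are saved under pics/ and viewed, at most 12 in all, crops included, and the job is handed in when it is done.

Besides the shell and the picture viewer there is one more tool, called after "Request:" as name([rows], argument=value, ...), one row to a line, values as JSON. send_rows: Moves the arm, as the interface text tells. Its arguments: {"type":"object","properties":{"steps":{"type":"array","items":{"type":"array","items":{"type":"number"}}}},"required":["steps"]}

```bash
mkdir -p pics; cat > h.py <<'E'
from bench import ctrl
import numpy as np, cv2
def ray(cam,px):
    p=ctrl.camera_params(cam);M=np.array(p["cam_to_world"])
    d=np.array([(px[0]-p["cx"])/p["fx"],-(px[1]-p["cy"])/p["fy"],-1.])
    return M[:3,3],M[:3,:3]@d
def at(cam,px,z):
    o,d=ray(cam,px);return (o+d*(z-o[2])/d[2]).round(1)
E
python3 - <<'E'
from h import *
print({k:v for k,v in ctrl.camera_params("top").items()})
s=ctrl.get_state();print(s["time_s"],s["ee_pos"],s["ee_rot"])
for c in("top","scene"):
    cv2.imwrite(f"pics/{c}1.png",ctrl.snapshot(c))
    for n,z in(("case_a_tab",32),("case_a_hinge",26),("pan_top",58),("weigh_boats_mark",10),("vial_green_mark",10)):
        for r in ctrl.search_frame(n,c): print(c,n,r["confidence"],r["centre"],at(c,r["centre"],z))
E
```

```text
{'fx': 430.19823920376047, 'fy': 430.19823920376047, 'cx': 321.7923034452856, 'cy': 201.41741905627399, 'cam_to_world': array([[ 2.54099935e-02,  9.92538384e-01, -1.19255558e-01,
         4.46584287e+02],
       [-9.99667254e-01,  2.57581361e-02,  1.37855595e-03,
        -3.71397150e+01],
       [ 4.44007059e-03,  1.19180847e-01,  9.92862635e-01,
         1.17397942e+03],
       [ 0.00000000e+00,  0.00000000e+00,  0.00000000e+00,
         1.00000000e+00]])}
0.0 [147.99654576 632.35013231 213.66964459] [ 1.14695686e-01  9.93400307e-01 -8.53292508e-04 -3.90827887e-05]
top case_a_tab 0.63 [219.9, 247.0] [455.7 226.8  32. ]
top case_a_tab 0.43 [426.0, 261.1] [ 432.7 -317.    32. ]
top case_a_hinge 0.75 [220.5, 248.0] [453.2 226.5  26. ]
top pan_top 0.86 [216.4, 166.7] [665.5 241.3  58. ]
top pan_top 0.66 [425.4, 262.3] [ 429.9 -309.1   58. ]
top weigh_boats_mark 0.83 [328.8, 146.7] [739.4 -54.3  10. ]
top vial_green_mark 0.77 [275.1, 136.3] [764.9  95.4  10. ]
scene case_a_tab 0.68 [212.1, 191.7] [449.1 226.   32. ]
scene case_a_hinge 0.61 [214.4, 193.3] [452.8 222.3  26. ]
scene pan_top 0.61 [271.7, 147.9] [678.6 242.1  58. ]
scene weigh_boats_mark 0.51 [361.5, 193.4] [761.4 -53.5  10. ]
scene vial_green_mark 0.67 [322.8, 169.4] [759.3 100.9  10. ]
```

View pics/top1.png

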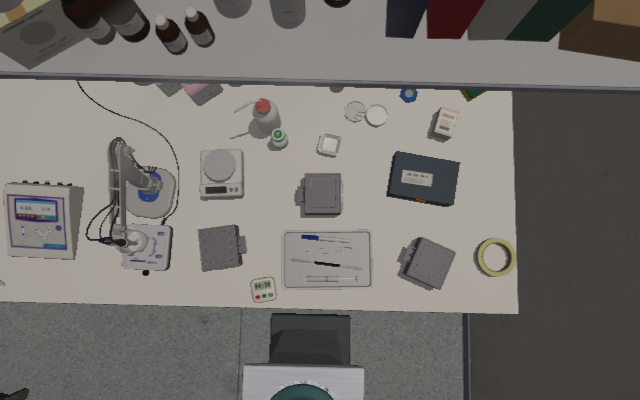

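View pics/scene1.png

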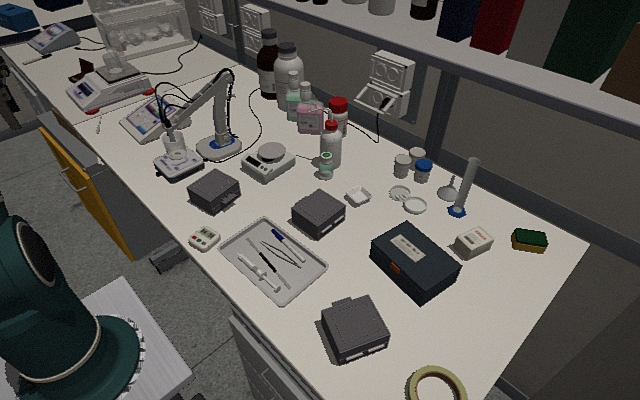

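Top view: three grey cases. A at (220,247) has its tab to the right, B at (323,193) has its tab to the left, and C at (429,263) has its tab to the left. The balance is at (221,173), the boats at (329,146) and the vial at (278,137). The scene view agrees.

```bash
python3 - <<'E'
from h import *
p=ctrl.camera_params("wrist");M=np.array(p["cam_to_world"]);s=ctrl.get_state()
from scipy.spatial.transform import Rotation as R
T=R.from_quat(s["ee_rot"]).as_matrix()
print("cam in tool",T.T@(M[:3,3]-s["ee_pos"]),"view",T.T@-M[:3,2],p["fx"],p["cx"],p["cy"])
im=cv2.imread("pics/top1.png")
out=[]
for c,(x,y) in {"A":(220,247),"B":(320,194),"C":(427,263)}.items():
    out.append(cv2.resize(im[y-32:y+32,x-32:x+32],None,fx=4,fy=4,interpolation=cv2.INTER_CUBIC))
cv2.imwrite("pics/crops.png",np.hstack(out))
E
```

```text
cam in tool [  81.12006682   -0.28934967 -169.51762671] view [-0.28441957  0.00098921  0.9586994 ] 297.6432693378154 324.59500983398846 198.78822751342054
```

View pics/crops.png

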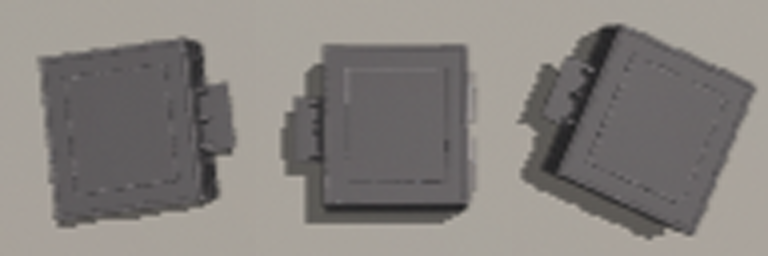

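Request:
send_rows([
  [9,0.5,-3.6,0.5,-4],
  [9,0.8,-3.8,0.5,-5],
  [9,0.8,-3.8,0.5,-5],
  [9,0.8,-3.8,0.5,-5],
  [9,1.5,-3.6,0.5,-5],
])

```text
time_s: 1.02
ee_pos: [191.2, 445.0, 239.7]
ee_rot: [0.32, 0.947, -0.0, -0.0]
ft_force: [0.3, -0.3, 0.9]
gripper_width: 90.0
grip_force: 0.0
```

Request:
send_rows([
  [9,2.5,-3,0,-5],
  [9,2.7,-3,0,-5],
  [9,2.7,-3,0,-5],
  [9,2.7,-3,0,-5],
  [9,2.7,-3,0,-5],
])

```text
time_s: 1.43
ee_pos: [326.1, 295.4, 240.1]
ee_rot: [0.518, 0.855, 0.001, -0.0]
ft_force: [1.0, 1.2, -0.3]
gripper_width: 90.1
grip_force: 0.0
```

Request:
send_rows([
  [9,2.7,-3,0,-5],
  [9,2.7,-3,0,-5],
  [9,2.7,-3,0,-5],
  [9,2.5,-2,0,-3],
  [9,2.2,-1,0,0],
])

```text
time_s: 1.85
ee_pos: [454.8, 173.5, 240.2]
ee_rot: [0.646, 0.763, 0.001, 0.0]
ft_force: [-0.0, 0.6, 0.3]
gripper_width: 89.8
grip_force: 0.0
```

The crops show: A's lid top has corners (38,58), (185,38), (212,200) and (60,225), with the tab to the right. B is nearly axis-aligned with its tab to the left. C is turned about 25° with its tab to the left. Now a close look at A with the wrist camera.

```bash
python3 - <<'E'
from h import *
s=ctrl.get_state();print(s["ee_pos"],s["ee_rot"])
P={"A":((188,215),[(38,58),(185,38),(212,200),(60,225)]),"B":((288,162),[(66,45),(212,45),(212,205),(66,205)]),"C":((395,231),[(110,25),(243,88),(178,235),(45,175)])}
for k,(o,c) in P.items():
    w=np.array([at("top",(o[0]+a/4,o[1]+b/4),56) for a,b in c]);print(k,w.mean(0),w[:,:2].tolist())
cv2.imwrite("pics/w1.png",ctrl.snapshot("wrist"))
for n,z in(("case_a_tab",32),("pan_top",58)):
    for r in ctrl.search_frame(n,"wrist"): print(n,r["confidence"],r["centre"],at("wrist",r["centre"],z))
E
```

```text
[454.82793898 173.52062431 240.23523028] [6.46410127e-01 7.62989889e-01 5.08508276e-04 3.43026413e-04]
A [454.375 223.7    56.   ] [[499.2, 281.7], [514.6, 187.2], [411.0, 164.7], [392.7, 261.2]]
B [602.8   -40.675  56.   ] [[654.5, 8.8], [657.0, -87.5], [551.1, -89.6], [548.6, 5.6]]
C [ 426.975 -324.      56.   ] [[494.1, -302.2], [455.7, -388.1], [361.2, -345.4], [396.9, -260.3]]
case_a_tab 0.92 [333.3, 135.1] [458.5 226.5  32. ]
case_a_tab 0.35 [332.1, 134.3] [456.8 227.2  32. ]
pan_top 0.61 [513.2, 154.9] [667.9 243.1  58. ]
```

View pics/w1.png

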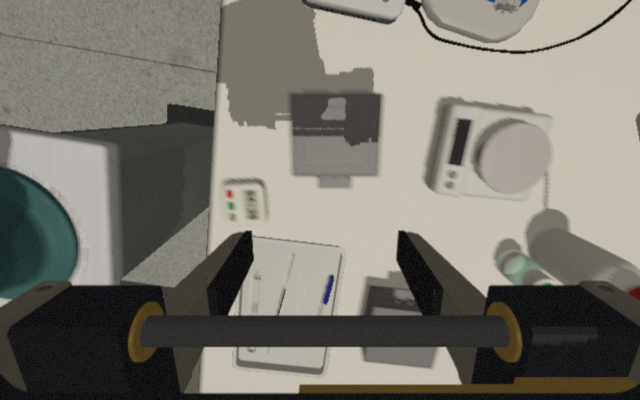

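The wrist view shows A's tab outer edge from about (320,188) to (351,187), the lid front edge at about (292,174) to (380,174), and the pan centre at about (514,157).

```bash
python3 - <<'E'
from h import *
for px in((320,188),(351,187)): print("tab",at("wrist",px,34))
for px in((291,176),(380,174)): print("front",at("wrist",px,56))
print("pan",at("wrist",(514,157),58))
im=cv2.imread("pics/w1.png");cv2.imwrite("pics/w1c.png",cv2.resize(im[85:205,270:400],None,fx=4,fy=4))
E
```

```text
tab [450.6 158.9  34. ]
tab [490.1 167.   34. ]
front [412.9 173.5  56. ]
front [518.5 194.   56. ]
pan [669.7 240.9  58. ]
```

View pics/w1c.png

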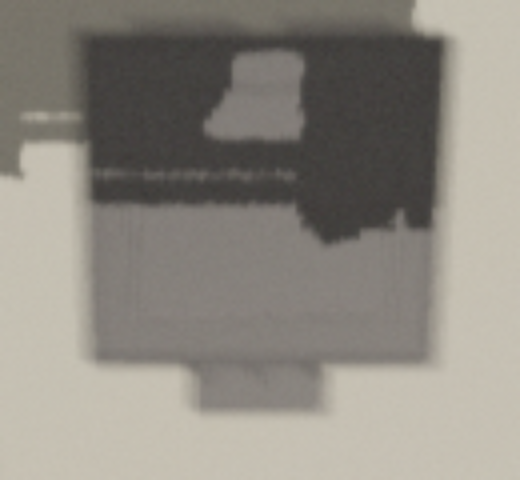

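Request:
send_rows([
  [8,0.7,-0.4,-3.6,0],
  [8,0.7,-0.4,-4,0],
  [7.5,0,0,-4,0],
  [7,0,0,-4,0],
  [7,0,0,-2,0],
])

```text
time_s: 2.42
ee_pos: [463.4, 169.3, 59.7]
ee_rot: [0.643, 0.766, -0.003, -0.002]
ft_force: [0.2, 0.1, 0.5]
gripper_width: 70.0
grip_force: 0.0
```

Request:
send_rows([
  [7,0,0,-1.5,0],
  [7,0,0,-1.5,0],
  [7,0,0,-1,0],
  [7,0,0,0,0],
])

```text
time_s: 2.75
ee_pos: [465.0, 169.4, 22.0]
ee_rot: [0.643, 0.766, -0.002, -0.001]
ft_force: [0.1, -0.4, -0.7]
gripper_width: 70.1
grip_force: 0.0
```

Request:
send_rows([
  [3.5,0,0,0,0],
  [3.5,0,0,0,0],
  [3.5,0,0,0,0],
  [3.5,0,0,0,0],
  [3.5,0,0,0,0],
])

```text
time_s: 3.17
ee_pos: [465.6, 169.1, 24.1]
ee_rot: [0.644, 0.765, -0.001, -0.001]
ft_force: [-4.8, 0.3, 6.9]
gripper_width: 42.9
grip_force: 30.0
```

Request:
send_rows([
  [3.5,-0.02,0.11,1.12,0],
  [3.5,-0.04,0.22,1.1,0],
  [3.5,-0.06,0.33,1.07,0],
  [3.5,-0.07,0.43,1.03,0],
  [3.5,-0.09,0.53,0.98,0],
])

```text
time_s: 3.58
ee_pos: [463.0, 185.2, 77.5]
ee_rot: [0.644, 0.765, -0.001, -0.001]
ft_force: [-5.3, 1.3, -4.6]
gripper_width: 43.0
grip_force: 32.1
```

Request:
send_rows([
  [3.5,-0.1,0.62,0.92,0],
  [3.5,-0.12,0.72,0.86,0],
  [3.5,-0.13,0.8,0.77,0],
  [3.5,-0.15,0.87,0.7,0],
  [3.5,-0.16,0.93,0.61,0],
])

```text
time_s: 4.0
ee_pos: [456.4, 225.3, 115.5]
ee_rot: [0.644, 0.765, -0.001, -0.0]
ft_force: [-3.2, 2.6, -13.1]
gripper_width: 43.0
grip_force: 30.0
```

Request:
send_rows([
  [3.5,-0.17,1.0,0.5,0],
  [3.5,-0.17,1.03,0.4,0],
  [3.5,-0.18,1.07,0.3,0],
  [3.5,-0.18,1.09,0.18,0],
  [3.5,-0.18,1.09,0.08,0],
])

```text
time_s: 4.42
ee_pos: [447.9, 277.0, 129.0]
ee_rot: [0.644, 0.765, -0.002, 0.0]
ft_force: [-2.4, -2.3, -19.6]
gripper_width: 42.7
grip_force: 30.0
```

Request:
send_rows([
  [3.5,-0.18,1.1,-0.04,0],
  [3.5,0,0,0,0],
  [7,0,0,0,0],
  [7,0,0,0,0],
  [7,0,0,0,0],
])

```text
time_s: 4.83
ee_pos: [450.8, 289.8, 131.9]
ee_rot: [0.644, 0.765, 0.004, 0.001]
ft_force: [0.2, 0.1, 0.7]
gripper_width: 61.2
grip_force: 0.0
```

Request:
send_rows([
  [9,0,0,3,0],
  [9,0,0,4,0],
  [9,0,-3.5,2,0],
  [9,0,-4,0,0],
  [9,0,-4,0,0],
])

```text
time_s: 5.25
ee_pos: [450.5, 173.3, 223.1]
ee_rot: [0.644, 0.765, 0.005, 0.002]
ft_force: [0.9, -0.7, 0.0]
gripper_width: 89.8
grip_force: 0.0
```

Request:
send_rows([
  [9,0.5,-2,0,0],
  [9,0,0,0,0],
])

```text
time_s: 5.42
ee_pos: [455.5, 148.6, 222.2]
ee_rot: [0.647, 0.762, 0.003, 0.002]
ft_force: [0.3, -0.2, 0.3]
gripper_width: 90.2
grip_force: 0.0
```

```bash
python3 - <<'E'
from h import *
s=ctrl.get_state();print(s["ee_pos"],s["ee_rot"])
w=ctrl.snapshot("wrist");cv2.imwrite("pics/w2.png",w);t=ctrl.snapshot("top")
for n in("case_a_nest","case_a_lid"):
  for c in("wrist","top"):
    for r in ctrl.search_frame(n,c): print(n,c,r["confidence"],r["centre"],at(c,r["centre"],40))
t=cv2.resize(t[200:290,180:290],None,fx=4,fy=4,interpolation=cv2.INTER_CUBIC)
o=np.zeros((400,790,3),np.uint8);t=cv2.resize(t,(400,327));o[:327,390:]=t[:,:400];w2=w[40:260,200:470];o[:318,:390]=cv2.resize(w2,(390,318));cv2.imwrite("pics/c2.png",o)
E
```

```text
[455.5233173  148.58830182 222.17950196] [0.64740282 0.76213848 0.00342127 0.00168057]
case_a_nest wrist 0.89 [334.0, 66.0] [442.3 281.5  40. ]
case_a_nest wrist 0.56 [337.9, 32.0] [440.4 314.7  40. ]
case_a_nest top 0.38 [239.2, 247.2] [456.4 174.5  40. ]
case_a_lid wrist 0.97 [333.8, 30.4] [434.3 315.5  40. ]
case_a_lid wrist 0.2 [335.8, 67.7] [443.  280.3  40. ]
case_a_lid top 0.35 [218.2, 163.2] [678.7 241.5  40. ]
```

View pics/c2.png

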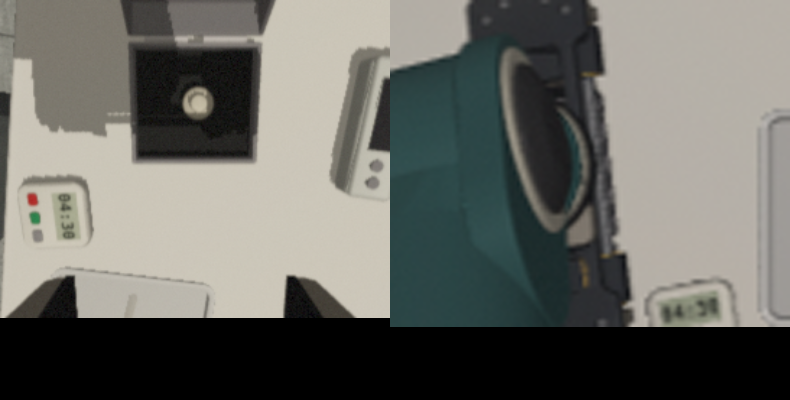

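A's lid is open. The weight inside shows as a bright round blob at about (337,111) in the full wrist picture. I'll measure its diameter.

```bash
python3 - <<'E'
from h import *
im=cv2.imread("pics/w2.png");g=cv2.cvtColor(im,cv2.COLOR_BGR2GRAY)
print(g[94:130:2,320:356:2])
for z in (26,38,44): print(z,at("wrist",(337,111),z),np.linalg.norm(at("wrist",(338,111),z)-at("wrist",(337,111),z)), at("wrist",(337,101),z)-at("wrist",(337,121),z))
cv2.imwrite("pics/c3.png",cv2.resize(im[75:155,285:385],None,fx=6,fy=6,interpolation=cv2.INTER_CUBIC))
E
```

```text
[[ 19  25  28  31  39  35  41  34  36  35  25  20  20   7  19  19  19  22]
 [ 27  20  35  43  43  40  29  25  32  34  19  19  21   7  19  20  28  19]
 [ 18  25  37  40  31  24  24   8  31  27  18  14  21  18  23  20  22  23]
 [ 15  36  42  44  24  16  44  72 101  97  74  42  24  19  18  18  14  17]
 [ 12  35  43  25  26  64 126 137 153 159 149 126  42  25  26  13  25  13]
 [ 29  39  39  24  63 136 142 119 113 121 127 158  89  41  25  20  25  23]
 [ 38  36  29  23 121 126 109 124 159 162 144 122  97  75  17  17   6  16]
 [ 33  40  31  55 155 115 109 173 181 183 178 147  99  94  28  20  21  30]
 [ 36  40  34  79 163 121 142 180 183 185 183 174 100  94  33  23  22  15]
 [ 26  33  23  83 162 156 147 183 184 187 186 179  99  94  38  18  15  19]
 [ 25  15  27  61 160 167 151 181 190 189 187 161  97  93  31  15  17  23]
 [ 14  17  12  25 141 166 166 160 178 185 172 166  99  68  18  20  19  24]
 [ 12  18  29  26  62 114 122 116 128 125 120 110  81  34  15  21  16  24]
 [ 31  38  27  27  28  55  83  97  95  92  91  79  30  28  23  23  21  26]
 [ 19  16  24  16  21  13  34  59  66  66  49  33  24  13  18  28  19  17]
 [ 10  14  23  17  25  21  18  25  21  24  26  19  22  23  22  21  27  25]
 [ 18  25  28  24  20  30  27  23  23  23  17  23  20  21  18  22  20  24]
 [ 34  38  38  33  37  38  33  35  37  34  20  29  20  21  24  21  23  22]]
26 [452.7 236.2  26. ] 1.1180339887499202 [-4.2 22.1  0. ]
38 [452.2 236.2  38. ] 1.1045361017187507 [-4.  21.3  0. ]
44 [451.9 236.1  44. ] 1.1180339887499202 [-3.9 21.   0. ]
```

View pics/c3.png

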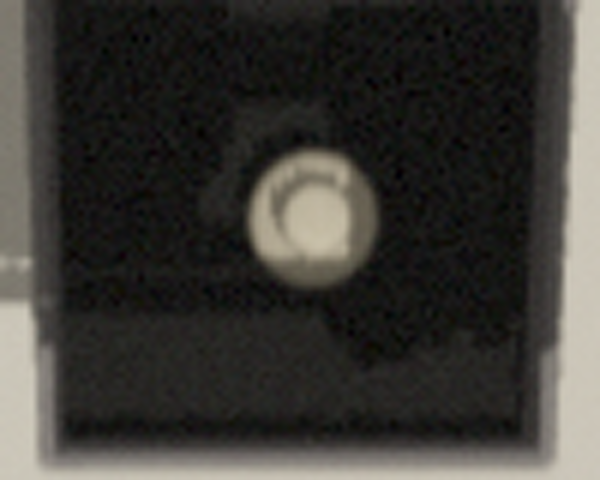

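The blob is about 21.7 px × 1.12 mm = 24 mm across, so A holds a small weight. B is next.

Request:
send_rows([
  [9,2.4,-2.8,0,-2],
  [9,2.6,-3,0.2,-2],
  [9,2.6,-3,0.3,-2],
  [9,2.6,-3,0.3,-2],
  [9,2.6,-3,0,0],
])

```text
time_s: 6.13
ee_pos: [581.9, 5.3, 227.8]
ee_rot: [0.695, 0.719, 0.0, 0.0]
ft_force: [0.2, 0.2, 0.2]
gripper_width: 90.4
grip_force: 0.0
```

Request:
send_rows([
  [9,1.8,-2,0,0],
  [9,0,0,0,0],
])

```text
time_s: 6.3
ee_pos: [601.1, -19.6, 227.3]
ee_rot: [0.698, 0.717, -0.001, 0.002]
ft_force: [-0.6, 0.2, 0.0]
gripper_width: 89.7
grip_force: 0.0
```

```bash
python3 - <<'E'
from h import *
s=ctrl.get_state();print(s["ee_pos"],s["ee_rot"])
w=ctrl.snapshot("wrist");cv2.imwrite("pics/w4.png",w)
cv2.imwrite("pics/c4.png",cv2.resize(w[90:290,240:440],None,fx=3,fy=3,interpolation=cv2.INTER_CUBIC))
E
```

```text
[601.10742612 -19.5637886  227.25629321] [ 0.69753557  0.71654574 -0.00082054  0.00238021]
```

View pics/c4.png

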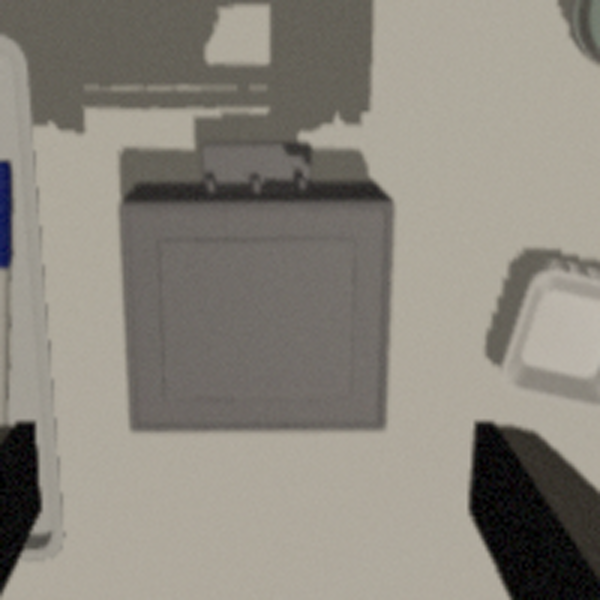

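The crop shows B's tab edge at (203,142) to (311,144), its lid front edge at (121,205) to (394,201), and its rear edge at (131,430) to (386,427).

```bash
python3 - <<'E'
from h import *
for px,z in(((203,142),34),((311,144),34),((121,205),56),((394,201),56),((131,430),56),((386,427),56)): print(at("wrist",(240+px[0]/3,90+px[1]/3),z))
E
```

```text
[577.2  32.   34. ]
[620.3  32.5  34. ]
[547.4   9.4  56. ]
[651.5  14.   56. ]
[550.3 -83.5  56. ]
[655.2 -79.1  56. ]
```

Request:
send_rows([
  [8,0,2.4,-2,0],
  [8,-0.2,2.35,-3,0],
  [7.5,0,0,-4,0],
  [7,0,0,-4,0],
  [7,0,0,-3,0],
])

```text
time_s: 6.77
ee_pos: [594.0, 36.4, 64.3]
ee_rot: [0.694, 0.72, -0.001, -0.001]
ft_force: [-0.2, 0.0, -0.3]
gripper_width: 70.0
grip_force: 0.0
```

Request:
send_rows([
  [7,0,0,-1.3,0],
  [7,0,0,0,0],
])

```text
time_s: 6.93
ee_pos: [593.4, 34.5, 51.3]
ee_rot: [0.695, 0.719, -0.002, -0.002]
ft_force: [0.3, 0.1, 0.4]
gripper_width: 69.7
grip_force: 0.0
```

Request:
send_rows([
  [7,0.5,-0.65,0,0],
  [7,0,0,-1.4,0],
  [7,0,0,-1.3,0],
  [7,0,0,0,0],
])

```text
time_s: 7.27
ee_pos: [600.2, 26.4, 25.9]
ee_rot: [0.696, 0.718, -0.001, -0.001]
ft_force: [-0.7, 0.5, 0.3]
gripper_width: 69.8
grip_force: 0.0
```

Request:
send_rows([
  [3.5,0,0,-0.1,0],
  [3.5,0,0,0,0],
  [3.5,0,0,0,0],
  [3.5,0,0,0,0],
  [3.5,0,0,0,0],
])

```text
time_s: 7.68
ee_pos: [601.4, 26.4, 26.8]
ee_rot: [0.696, 0.718, 0.0, 0.0]
ft_force: [0.1, -0.4, 1.1]
gripper_width: 42.8
grip_force: 30.0
```

Request:
send_rows([
  [3.5,0,-0.11,1.12,0],
  [3.5,0.01,-0.22,1.1,0],
  [3.5,0.01,-0.33,1.07,0],
  [3.5,0.01,-0.44,1.03,0],
  [3.5,0.02,-0.54,0.98,0],
])

```text
time_s: 8.1
ee_pos: [602.0, 8.6, 80.9]
ee_rot: [0.696, 0.718, 0.0, 0.001]
ft_force: [4.2, -4.1, -5.1]
gripper_width: 42.8
grip_force: 30.0
```

Request:
send_rows([
  [3.5,0.02,-0.63,0.92,0],
  [3.5,0.02,-0.73,0.86,0],
  [3.5,0.02,-0.81,0.77,0],
  [3.5,0.03,-0.88,0.7,0],
  [3.5,0.03,-0.94,0.61,0],
])

```text
time_s: 8.52
ee_pos: [603.2, -31.0, 118.6]
ee_rot: [0.696, 0.718, 0.0, 0.001]
ft_force: [6.9, -3.0, -10.4]
gripper_width: 42.9
grip_force: 30.0
```

Request:
send_rows([
  [3.5,0.03,-1.01,0.5,0],
  [3.5,0.03,-1.04,0.4,0],
  [3.5,0.03,-1.09,0.3,0],
  [3.5,0.03,-1.11,0.18,0],
  [3.5,0.03,-1.11,0.08,0],
])

```text
time_s: 8.93
ee_pos: [604.8, -82.5, 132.8]
ee_rot: [0.695, 0.719, 0.001, -0.0]
ft_force: [5.0, 0.8, -10.3]
gripper_width: 42.6
grip_force: 30.0
```

Request:
send_rows([
  [3.5,0.03,-1.12,-0.04,0],
  [3.5,0,0,0,0],
  [7,0,0,0,0],
  [7,0,0,0,0],
  [7,0,0,0,0],
])

```text
time_s: 9.35
ee_pos: [604.0, -94.7, 132.6]
ee_rot: [0.696, 0.718, -0.0, -0.001]
ft_force: [-0.9, -0.9, 0.1]
gripper_width: 60.5
grip_force: 0.0
```

Request:
send_rows([
  [9,0,0,3,0],
  [9,0,0,4,0],
  [9,0,0,2,0],
  [9,0,0,0,0],
])

```text
time_s: 9.68
ee_pos: [606.9, -95.6, 227.6]
ee_rot: [0.696, 0.718, 0.003, 0.003]
ft_force: [0.4, -0.6, 0.2]
gripper_width: 87.4
grip_force: 0.0
```

```bash
cat >> h.py <<'E'
def blob(cx,cy,r=30,name="b"):
    s=ctrl.get_state();print(s["ee_pos"].round(1) if hasattr(s["ee_pos"],"round") else s["ee_pos"],s["ee_rot"])
    w=ctrl.snapshot("wrist");cv2.imwrite(f"pics/{name}.png",w)
    for n in("case_b_nest","case_b_lid"):
        for q in ctrl.search_frame(n,"wrist")[:2]: print(n,q["confidence"],q["centre"])
    g=cv2.GaussianBlur(cv2.cvtColor(w,cv2.COLOR_BGR2GRAY),(3,3),0)
    nn,l,st,ce=cv2.connectedComponentsWithStats((g>58).astype(np.uint8))
    for i in range(1,nn):
        if 150<st[i,4]<1500 and .7<st[i,2]/st[i,3]<1.4: print("blob",ce[i],st[i],at("wrist",ce[i],35))
E
python3 -c "
from h import *
blob(0,0,name='w5')"
```

```text
[606.9 -95.6 227.6] [0.69576228 0.71826123 0.00280803 0.00278678]
case_b_nest 0.69 [320.1, 172.6]
case_b_lid 0.98 [320.9, 211.9]
case_b_lid 0.49 [322.0, 174.1]
blob [320.51373626 130.62087912] [311 120  20  22 364] [596.4 -36.3  35. ]
```

B's blob is also about 21.5 px across (roughly 24 mm), so it is small too. That leaves C with the large weight.

Request:
send_rows([
  [9,-2.1,-2.6,0,-4],
  [9,-2.1,-2.6,0,-4],
  [9,-2.1,-2.6,0,-4],
  [9,-2.1,-2.6,0,-4],
  [9,-2.1,-2.6,0,-4],
])

```text
time_s: 10.25
ee_pos: [497.3, -225.1, 220.6]
ee_rot: [0.811, 0.585, -0.001, -0.001]
ft_force: [0.1, -1.1, -0.3]
gripper_width: 90.1
grip_force: 0.0
```

Request:
send_rows([
  [9,-2.1,-2.6,0,-4],
  [9,-2.1,-2.6,0,-2],
  [9,-2.1,-2.6,0,0],
  [9,0,0,0,0],
])

```text
time_s: 10.58
ee_pos: [430.7, -307.6, 221.4]
ee_rot: [0.842, 0.539, -0.002, -0.001]
ft_force: [-0.9, -0.1, -0.1]
gripper_width: 90.2
grip_force: 0.0
```

```bash
python3 - <<'E'
from h import *
s=ctrl.get_state();print(s["ee_pos"],s["ee_rot"])
w=ctrl.snapshot("wrist");cv2.imwrite("pics/w6.png",w)
cv2.imwrite("pics/c6.png",cv2.resize(w[80:280,240:440],None,fx=3,fy=3,interpolation=cv2.INTER_CUBIC))
E
```

```text
[ 430.66788266 -307.6445547   221.37698288] [ 8.42094675e-01  5.39326386e-01 -1.81543839e-03 -5.58156652e-04]
```

View pics/c6.png

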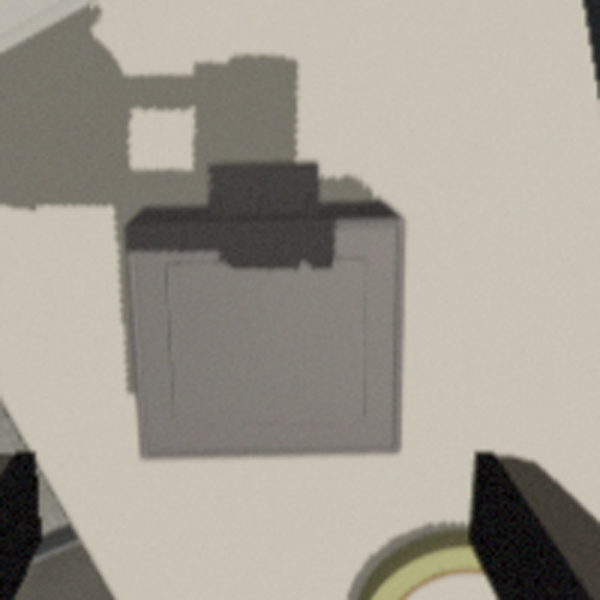

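The crop shows C's tab outer edge at (208,164) to (318,162), its lid front at (127,224) to (405,216), and its rear at (142,458) to (400,451).

```bash
python3 - <<'E'
from h import *
s=ctrl.get_state();q=s["ee_rot"];print("tool y deg",np.degrees(2*np.arctan2(q[1],q[0]))-90)
p=[]
for px,z in(((208,164),34),((318,162),34),((127,224),56),((405,216),56),((142,458),56),((400,451),56)): p.append(at("wrist",(240+px[0]/3,80+px[1]/3),z));print(p[-1])
for i in(0,2,4):
    d=p[i+1]-p[i];print("mid",(p[i]+p[i+1])/2,"ang",np.degrees(np.arctan2(d[1],d[0])))
m=(p[0]+p[1])/2;a=np.radians(-23.5);o=np.array([-np.sin(a),np.cos(a)])
t=m[:2]-5.5*o;print("target",t,"shift",t-s["ee_pos"][:2])
E
```

```text
tool y deg -24.552372716092293
[ 437.9 -248.9   34. ]
[ 477.4 -266.    34. ]
[ 402.7 -255.2   56. ]
[ 498.5 -295.5   56. ]
[ 365.4 -342.2   56. ]
[ 461.6 -382.6   56. ]
mid [ 457.65 -257.45   34.  ] ang -23.408336176505557
mid [ 450.6  -275.35   56.  ] ang -22.814935311011826
mid [ 413.5 -362.4   56. ] ang -22.7803805721511
target [ 455.45688012 -262.49383041] shift [22.25851102 42.51123944]
```

Request:
send_rows([
  [8,1.1,2.1,-2,1.5],
  [8,1.1,2.1,-3,0],
  [7.5,0,0,-4,0],
  [7,0,0,-4,0],
  [7,0,0,-3,0],
])

```text
time_s: 11.05
ee_pos: [457.7, -257.5, 58.2]
ee_rot: [0.831, 0.556, -0.001, -0.002]
ft_force: [0.2, -0.1, 0.8]
gripper_width: 70.0
grip_force: 0.0
```

Request:
send_rows([
  [7,0,0,0,0],
  [7,0,0,0,0],
])

```text
time_s: 11.22
ee_pos: [457.4, -259.5, 60.6]
ee_rot: [0.832, 0.555, -0.002, -0.002]
ft_force: [-0.3, -0.1, -0.6]
gripper_width: 69.9
grip_force: 0.0
```

Request:
send_rows([
  [7,-0.15,-0.3,-1.5,0],
  [7,0,0,-1.5,0],
  [7,0,0,-0.5,0],
  [7,0,0,0,0],
  [3.5,0,0,0,0],
])

```text
time_s: 11.63
ee_pos: [458.1, -264.0, 28.6]
ee_rot: [0.832, 0.554, 0.001, 0.001]
ft_force: [0.3, -0.2, 0.7]
gripper_width: 65.1
grip_force: 0.0
```

Request:
send_rows([
  [3.5,0,0,0,0],
  [3.5,0,0,0,0],
  [3.5,0,0,0,0],
  [3.5,0,0,0,0],
])

```text
time_s: 11.97
ee_pos: [454.4, -262.4, 27.5]
ee_rot: [0.832, 0.554, -0.001, -0.003]
ft_force: [-7.9, 3.1, 8.7]
gripper_width: 42.5
grip_force: 30.0
```

Request:
send_rows([
  [3.5,-0.05,-0.1,1.12,0],
  [3.5,-0.09,-0.21,1.1,0],
  [3.5,-0.13,-0.31,1.07,0],
  [3.5,-0.17,-0.4,1.03,0],
  [3.5,-0.21,-0.5,0.98,0],
])

```text
time_s: 12.38
ee_pos: [447.5, -278.2, 80.4]
ee_rot: [0.832, 0.554, -0.001, -0.002]
ft_force: [-8.2, 0.7, -4.4]
gripper_width: 43.0
grip_force: 30.0
```

Request:
send_rows([
  [3.5,-0.25,-0.58,0.92,0],
  [3.5,-0.28,-0.67,0.86,0],
  [3.5,-0.32,-0.75,0.77,0],
  [3.5,-0.34,-0.81,0.7,0],
  [3.5,-0.37,-0.87,0.61,0],
])

```text
time_s: 12.8
ee_pos: [431.8, -315.0, 118.7]
ee_rot: [0.833, 0.554, -0.001, -0.003]
ft_force: [-5.8, -0.8, -8.4]
gripper_width: 42.6
grip_force: 30.0
```

Request:
send_rows([
  [3.5,-0.39,-0.93,0.5,0],
  [3.5,-0.41,-0.96,0.4,0],
  [3.5,-0.43,-1.0,0.3,0],
  [3.5,-0.43,-1.02,0.18,0],
  [3.5,-0.43,-1.02,0.08,0],
])

```text
time_s: 13.22
ee_pos: [411.1, -363.5, 133.1]
ee_rot: [0.832, 0.554, -0.001, -0.003]
ft_force: [-5.4, 4.2, -5.5]
gripper_width: 42.6
grip_force: 30.0
```

Request:
send_rows([
  [3.5,-0.44,-1.03,-0.04,0],
  [3.5,0,0,0,0],
  [7,0,0,0,0],
  [7,0,0,0,0],
  [7,0,0,0,0],
])

```text
time_s: 13.63
ee_pos: [410.7, -376.1, 134.1]
ee_rot: [0.832, 0.554, 0.001, 0.001]
ft_force: [0.5, 0.4, 0.3]
gripper_width: 60.8
grip_force: 0.0
```

Request:
send_rows([
  [9,0,0,3,0],
  [9,0,0,4,0],
  [9,0.5,1.2,2,0],
  [9,0.5,1.2,0,0],
  [9,0,0,0,0],
])

```text
time_s: 14.05
ee_pos: [422.5, -349.9, 225.0]
ee_rot: [0.831, 0.556, 0.002, 0.002]
ft_force: [0.8, -0.1, -2.3]
gripper_width: 89.8
grip_force: 0.0
```

```bash
python3 -c "
from h import *
blob(0,0,name='w7')"
```

```text
[ 422.5 -349.9  225. ] [0.83121868 0.55593967 0.00195946 0.00165626]
blob [320.48870968 158.07258065] [307 144  28  29 620] [ 424.4 -325.9   35. ]
```

The blob is 28 px across, about 31 mm, so C holds the large weight. I'll close in and refine.

Request:
send_rows([
  [6,0.2,1.3,-3,0],
  [5,0.2,1.3,-4,0],
  [5,0,0,-3,0],
  [5,0,0,0,0],
  [5,0,0,0,0],
])

```text
time_s: 14.62
ee_pos: [422.1, -326.1, 122.4]
ee_rot: [0.833, 0.554, -0.002, -0.001]
ft_force: [0.1, 0.4, 0.6]
gripper_width: 58.9
grip_force: 0.0
```

```bash
python3 -c "
from h import *
blob(0,0,name='w8')
w=cv2.imread('pics/w8.png');cv2.imwrite('pics/c8.png',w)"
```

```text
[ 422.1 -326.1  122.4] [ 0.83273109  0.55367412 -0.00156135 -0.0012142 ]
case_b_nest 0.39 [323.7, 297.3]
blob [331.94355518 197.29149115] [ 314  177   37   41 1187] [ 432.1 -325.6   35. ]
```

View pics/c8.png

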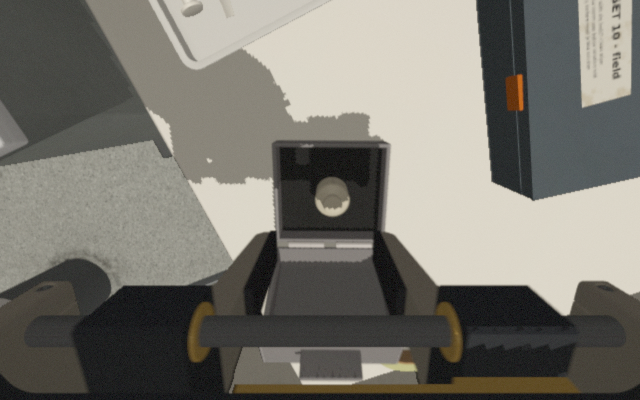

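The case is open, with the large weight at (332,197), centred between the walls at columns 274 to 388. The lid leans back and the fingers are clear.

Request:
send_rows([
  [5,0.7,0.3,0,0],
  [5,0,0,-2.5,0],
  [5,0,0,-2.5,0],
  [5,0,0,0,0],
  [5,0,0,0,0],
])

```text
time_s: 15.18
ee_pos: [430.9, -322.6, 73.8]
ee_rot: [0.832, 0.554, -0.0, -0.0]
ft_force: [0.2, -0.0, 0.4]
gripper_width: 49.8
grip_force: 0.0
```

Request:
send_rows([
  [5,-0.1,0,-2,0],
  [5,0,0,-2,0],
  [5,0,0,-1,0],
  [5,0,0,-0.5,0],
  [5,0,0,0,0],
])

```text
time_s: 15.6
ee_pos: [429.9, -322.8, 18.7]
ee_rot: [0.832, 0.554, 0.0, 0.0]
ft_force: [-0.3, 0.3, 0.5]
gripper_width: 50.0
grip_force: 0.0
```

Request:
send_rows([
  [2,0,0,0,0],
  [2,0,0,0,0],
  [2,0,0,0,0],
  [2,0,0,0,0],
  [2,0,0,0,0],
])

```text
time_s: 16.02
ee_pos: [430.1, -322.8, 19.3]
ee_rot: [0.832, 0.554, 0.0, 0.0]
ft_force: [-0.8, 0.3, 6.7]
gripper_width: 30.0
grip_force: 30.0
```

Request:
send_rows([
  [2,0,0,1.5,0],
  [2,0,0,3,0],
  [2,0,0,4,0],
  [2,0,0,4,0],
  [2,0,0,4,0],
])

```text
time_s: 16.43
ee_pos: [428.8, -322.2, 184.6]
ee_rot: [0.832, 0.554, -0.001, -0.001]
ft_force: [2.2, 0.4, -2.3]
gripper_width: 29.9
grip_force: 30.0
```

Request:
send_rows([
  [2,0.7,1.5,2,1.7],
  [2,1.4,3.3,1,1.7],
  [2,1.4,3.3,0,1.7],
  [2,1.4,3.3,0,1.7],
  [2,1.4,3.3,0,1.7],
])

```text
time_s: 16.85
ee_pos: [492.8, -173.7, 213.7]
ee_rot: [0.789, 0.615, 0.0, -0.0]
ft_force: [0.9, 0.8, -1.9]
gripper_width: 30.1
grip_force: 30.0
```

Request:
send_rows([
  [2,1.4,3.3,0,1.7],
  [2,1.4,3.3,0,1.7],
  [2,1.4,3.3,0,1.7],
  [2,1.4,3.3,0,1.7],
  [2,1.4,3.3,0,1.7],
])

```text
time_s: 17.27
ee_pos: [562.6, -8.7, 213.2]
ee_rot: [0.741, 0.672, -0.0, -0.0]
ft_force: [0.9, -0.7, -1.8]
gripper_width: 29.7
grip_force: 30.0
```

Request:
send_rows([
  [2,1.4,3.3,0,1.7],
  [2,1.4,3.3,0,1.7],
  [2,1.4,3.3,0,1.7],
  [2,1.4,3.3,0,1.7],
  [2,1.4,3.3,0,1.7],
])

```text
time_s: 17.68
ee_pos: [632.6, 156.2, 212.9]
ee_rot: [0.689, 0.725, -0.0, -0.0]
ft_force: [-0.2, -0.5, -1.6]
gripper_width: 30.0
grip_force: 30.0
```

Request:
send_rows([
  [2,1.4,3.3,0,0],
  [2,1,2,0,0],
  [2,0,0,0,0],
  [2,0,0,0,0],
])

```text
time_s: 18.02
ee_pos: [656.0, 208.8, 212.1]
ee_rot: [0.688, 0.725, -0.001, -0.0]
ft_force: [-0.4, -1.0, -2.9]
gripper_width: 29.6
grip_force: 30.0
```

```bash
python3 - <<'E'
from h import *
s=ctrl.get_state();print(s["time_s"],s["ee_pos"],s["ee_rot"],s["gripper_width"],s["grip_force"])
w=ctrl.snapshot("wrist");cv2.imwrite("pics/w9.png",w)
for n in("pan_top","pan"):
    for r in ctrl.trace(n,"wrist")[:2]: 
        ys,xs=np.nonzero(r["region"]);print(n,r["confidence"],r["centre"],xs.min(),xs.max(),ys.min(),ys.max(),at("wrist",r["centre"],58),at("wrist",((xs.min()+xs.max())/2,(ys.min()+ys.max())/2),58))
E
```

```text
18.0167 [655.98364465 208.82727701 212.06085891] [ 6.88472963e-01  7.25261192e-01 -1.06312494e-03 -2.29533681e-04] 29.58098591368105 29.999381648667622
pan_top 0.91 [340.1, 158.8] 303 379 121 199 [671.  236.2  58. ] [672.1 235.   58. ]
pan 0.63 [341.6, 159.3] 303 378 122 198 [672.9 235.4  58. ] [671.8 234.6  58. ]
pan 0.36 [362.3, 357.0] 354 374 347 368 [718.  -30.9  58. ] [720.4 -31.7  58. ]
```

Request:
send_rows([
  [2,0.7,1.4,-2,0],
  [2,0.7,1.4,-3,0],
  [2,0,0,-3,0],
  [2,0,0,-3,0],
  [2,0,0,-1.5,0],
])

```text
time_s: 18.58
ee_pos: [668.4, 233.4, 84.7]
ee_rot: [0.69, 0.724, -0.003, -0.001]
ft_force: [-0.8, -0.4, -3.3]
gripper_width: 29.5
grip_force: 30.0
```

Request:
send_rows([
  [2,0,0,0,0],
  [2,0,0,0,0],
  [2,0,0,0,0],
])

```text
time_s: 18.83
ee_pos: [672.3, 234.9, 90.8]
ee_rot: [0.69, 0.724, 0.001, 0.001]
ft_force: [0.1, -0.3, -0.8]
gripper_width: 30.0
grip_force: 30.0
```

Request:
send_rows([
  [2,0,0.1,-0.4,0],
  [2,0,0.1,-0.4,0],
  [2,0,0,-0.4,0],
  [2,0,0,-0.2,0],
  [2,0,0,0,0],
])

```text
time_s: 19.25
ee_pos: [670.2, 237.5, 73.8]
ee_rot: [0.689, 0.724, -0.0, -0.0]
ft_force: [0.1, -0.1, -2.2]
gripper_width: 29.9
grip_force: 30.0
```

Request:
send_rows([
  [2,0,0,0,0],
])

```text
time_s: 19.33
ee_pos: [670.6, 237.4, 74.2]
ee_rot: [0.689, 0.724, -0.0, -0.0]
ft_force: [-1.1, -0.5, -2.0]
gripper_width: 29.7
grip_force: 30.0
```

Request:
send_rows([
  [2,0,0,0,0],
])

```text
time_s: 19.42
ee_pos: [670.8, 237.4, 74.5]
ee_rot: [0.689, 0.724, 0.0, 0.0]
ft_force: [0.5, -0.3, -1.7]
gripper_width: 29.9
grip_force: 30.0
```

Request:
send_rows([
  [2,0,0,0,0],
])

```text
time_s: 19.5
ee_pos: [670.8, 237.5, 74.6]
ee_rot: [0.689, 0.724, 0.0, 0.0]
ft_force: [0.3, 0.3, -3.1]
gripper_width: 29.6
grip_force: 30.0
```

Request:
send_rows([
  [2,0,0,0,0],
])

```text
time_s: 19.58
ee_pos: [670.8, 237.5, 74.6]
ee_rot: [0.689, 0.724, 0.0, 0.0]
ft_force: [0.5, 0.2, -1.7]
gripper_width: 29.9
grip_force: 30.0
```

Request:
send_rows([
  [2,0,0,0,0],
])

```text
time_s: 19.67
ee_pos: [670.8, 237.5, 74.5]
ee_rot: [0.689, 0.724, 0.0, 0.0]
ft_force: [0.4, 0.4, -2.1]
gripper_width: 30.0
grip_force: 30.0
```

Request:
send_rows([
  [2,0,0,-0.15,0],
  [2,0,0,-0.15,0],
  [2,0,0,-0.15,0],
  [2,0,0,-0.15,0],
  [2,0,0,0,0],
])

```text
time_s: 20.08
ee_pos: [670.7, 237.5, 68.1]
ee_rot: [0.689, 0.724, -0.0, 0.0]
ft_force: [-0.3, 0.3, -1.9]
gripper_width: 29.7
grip_force: 30.0
```

Request:
send_rows([
  [2,0,0,0,0],
])

```text
time_s: 20.17
ee_pos: [670.7, 237.5, 68.3]
ee_rot: [0.689, 0.724, -0.0, 0.0]
ft_force: [0.1, 0.3, -0.8]
gripper_width: 29.4
grip_force: 30.0
```

Request:
send_rows([
  [2,0,0,0,0],
])

```text
time_s: 20.25
ee_pos: [670.7, 237.5, 68.5]
ee_rot: [0.689, 0.724, 0.0, 0.0]
ft_force: [-0.5, 0.1, -1.6]
gripper_width: 30.2
grip_force: 30.0
```

Request:
send_rows([
  [2,0,0,0,0],
])

```text
time_s: 20.33
ee_pos: [670.7, 237.5, 68.5]
ee_rot: [0.689, 0.724, 0.0, 0.0]
ft_force: [-1.7, -0.3, -1.9]
gripper_width: 29.7
grip_force: 30.0
```

Request:
send_rows([
  [2,0,0,0,0],
])

```text
time_s: 20.42
ee_pos: [670.7, 237.5, 68.5]
ee_rot: [0.689, 0.724, 0.0, 0.0]
ft_force: [-1.4, -0.6, -0.6]
gripper_width: 29.7
grip_force: 30.0
```

Request:
send_rows([
  [2,0,0,-0.15,0],
  [2,0,0,-0.15,0],
  [2,0,0,-0.1,0],
  [2,0,0,-0.1,0],
  [2,0,0,0,0],
])

```text
time_s: 20.83
ee_pos: [670.8, 237.5, 63.3]
ee_rot: [0.689, 0.724, 0.0, 0.0]
ft_force: [-0.1, 0.1, -0.3]
gripper_width: 29.9
grip_force: 30.0
```

Request:
send_rows([
  [2,0,0,0,0],
])

```text
time_s: 20.92
ee_pos: [670.8, 237.5, 63.5]
ee_rot: [0.689, 0.724, 0.0, 0.0]
ft_force: [-0.1, -0.1, -1.1]
gripper_width: 29.6
grip_force: 30.0
```

Request:
send_rows([
  [2,0,0,0,0],
])

```text
time_s: 21.0
ee_pos: [670.7, 237.5, 63.5]
ee_rot: [0.689, 0.724, 0.0, 0.0]
ft_force: [-0.7, 0.4, -0.6]
gripper_width: 29.8
grip_force: 30.0
```

Request:
send_rows([
  [2,0,0,0,0],
])

```text
time_s: 21.08
ee_pos: [670.8, 237.5, 63.5]
ee_rot: [0.689, 0.724, 0.0, 0.0]
ft_force: [-0.8, 0.3, 0.4]
gripper_width: 29.8
grip_force: 30.0
```

Request:
send_rows([
  [2,0,0,0,0],
])

```text
time_s: 21.17
ee_pos: [670.8, 237.5, 63.5]
ee_rot: [0.689, 0.724, 0.0, 0.0]
ft_force: [0.3, 0.6, 0.1]
gripper_width: 29.7
grip_force: 30.0
```

Request:
send_rows([
  [3.2,0,0,0,0],
  [3.6,0,0,0,0],
  [4.5,0,0,0,0],
  [6,0,0,0,0],
  [6,0,0,0,0],
])

```text
time_s: 21.58
ee_pos: [670.7, 237.5, 63.4]
ee_rot: [0.689, 0.724, 0.0, 0.0]
ft_force: [-0.6, -0.2, -0.0]
gripper_width: 53.7
grip_force: 0.0
```

Request:
send_rows([
  [6,0,0,0,0],
  [6,0,0,1,0],
  [6,0,0,2,0],
  [6,0,0,3,0],
  [6,0,0,3,0],
])

```text
time_s: 22.0
ee_pos: [670.2, 237.2, 154.3]
ee_rot: [0.69, 0.724, -0.001, -0.0]
ft_force: [0.4, 0.8, 1.2]
gripper_width: 60.2
grip_force: 0.0
```

Request:
send_rows([
  [6,0,0,3,0],
  [6,0,-3,1,0],
  [6,0,0,0,0],
  [6,0,0,0,0],
  [6,0,0,0,0],
])

```text
time_s: 22.42
ee_pos: [670.4, 207.6, 193.6]
ee_rot: [0.69, 0.724, 0.0, -0.0]
ft_force: [-0.7, 0.9, 0.5]
gripper_width: 59.6
grip_force: 0.0
```

```bash
python3 - <<'E'
from h import *
s=ctrl.get_state();print(s["time_s"],s["ee_pos"])
w=ctrl.snapshot("wrist");cv2.imwrite("pics/wA.png",w)
cv2.imwrite("pics/cA.png",cv2.resize(w[60:260,220:480],(780,600)))
for r in ctrl.search_frame("pan_top","wrist"): print(r["confidence"],r["centre"],at("wrist",r["centre"],50))
E
```

```text
22.4167 [670.43288216 207.58132847 193.55662602]
0.59 [333.7, 148.1] [676.5 252.1  50. ]
```

View pics/cA.png

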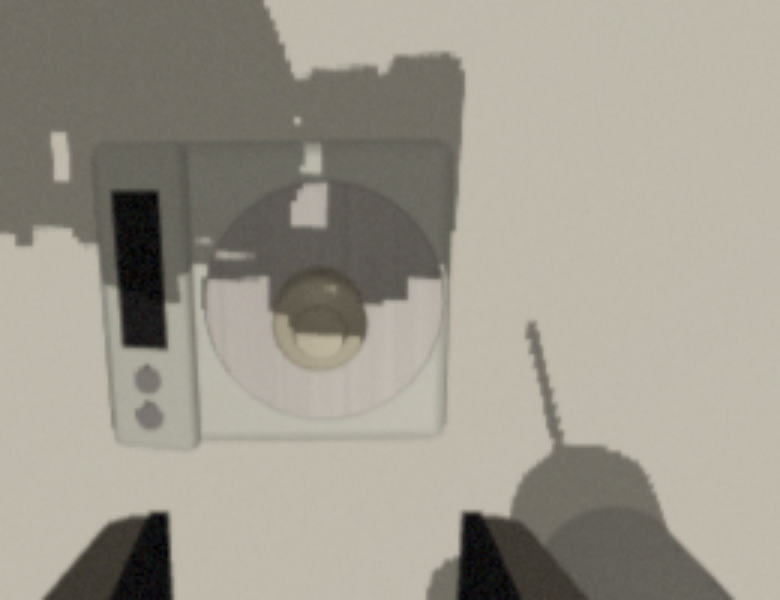

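The large weight stands upright near the middle of the pan, at crop (320,320), and the gripper is clear of it. Handing in.

Request:
send_rows([
  [6,0,0,0,0],
  [6,0,0,0,0],
  [6,0,0,0,0],
])

```text
time_s: 22.77
ee_pos: [670.4, 207.9, 192.8]
ee_rot: [0.689, 0.725, -0.0, -0.0]
ft_force: [0.5, -0.2, -0.5]
gripper_width: 60.0
grip_force: 0.0
```

```bash
python3 -c "
from bench import ctrl
print(ctrl.job_done())"
```

```text
the job is handed in; nothing more can be done
None
```

I found the large weight in case C and set it upright and alone on the balance pan, with the gripper clear; I handed the job in at about 23 s of the 72 s, and no verdict came back.

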